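# Click the pill wheel round to the last dose

### The job

One compartment of the pill dispenser's wheel still holds tablets. With a fingertip, flick the finned edge of the wheel that sticks out of the dispenser's near side and click the wheel the short way round until that compartment sits squarely under the outlet opening in the clear cover: stop exactly there, resting in the click, not a click past it. The dispenser stays flat where it stands, not lifted or shoved about, and the other things on the slab are left alone.

Things in the scene. Friction and masses are not known exactly. Their poses are not given: they have to be found in the camera images.
- dispenser: Loose white pill dispenser on rubber feet, 0.8 to 1.1 kg, flat on the slab; slides or turns if pushed with over about 2.5 N. Square case, 41 mm high, closed by a glass-clear cover that hardly shows. Origin: on the pill wheel's axis at slab level. z up; -x side near the robot (turned 0.45 rad at most), +y to the left. The case spans x -64 to +98 mm, y -98 to +98 mm. The wheel sticks out of a slot in the near face, y -71 to +71 mm.
- wheel_axis (a point): Top centre of the blue pill wheel, 34 mm above the slab; axis upright. 14 compartments; core 76 mm in radius (so 12 mm beyond the case's near face); on its rim 14 upright radial fins, each 6 mm thick, reaching 92 mm from the axis (28 mm beyond the near face), 9 to 34 mm above the slab. At the tips the fins are 41 mm apart, centre to centre. The part outside the case is open above, in front and below.
- near_edge (a point): Middle of the exposed edge: 92 mm from the axis on the near (-x) side, 21.5 mm above the slab, fixed to the case. With the wheel resting in any click this is the middle of a gap: one fin's tip 20 mm to its +y side, another 20 mm to its -y side. Pushing a fin along y from one of these places to the other turns the wheel one click; it takes about 1.5 N, and past half-way a spring detent pulls the wheel on.
- dose (a point): Centre of the only compartment that holds tablets (three white round ones and two white caplets), just above its floor, 50 mm from the wheel's axis and 22 mm above the slab. It turns with the wheel; one click moves it about 22 mm.
- outlet (a point): Centre of the outlet, the tapered opening with raised white frame (50 mm long radially, 14 to 33 mm wide) in the far (+x) part of the clear cover. The point lies below the opening, 50 mm from the wheel's axis along the dispenser's +x, 22 mm above the slab: where the dose point must come.
- wheel (a joint): Turn of the wheel in rad; grows clockwise seen from above (near-side fins moving to the dispenser's +y). At 0 the tablets' compartment is exactly under the outlet. One click is 0.4488 rad (2 pi / 14), with a detent at each whole click. It turns either way without end; it starts 2 to 5 clicks short of 0 (-0.9 to -2.25).
- lantern: Bystander: tall orange solar lantern, 116 mm across, 186 mm high with a wire bail up to 239 mm. Origin: centre of its underside.
- cup: Bystander: small dark hard silicone cup, 68 mm across, 60 mm high. Origin: centre of its underside.
- tin: Bystander: shut aluminium tin with hinged lid, 83 by 113 by 43 mm. Origin: centre of its underside.
- comb: Bystander: wooden comb lying flat in front of the dispenser, 160 by 36 by 5 mm, long side along its own x. Origin: centre of its underside.
- battery_holder: Bystander: red plastic holder with four cells, 66 by 62 by 19 mm. Origin: centre of its underside.
- tumbler: Bystander: steel tumbler, 72 mm across, 95 mm high. Origin: centre of its underside.
- spectacle_case: Bystander: dark wooden spectacle case, 60 by 156 by 38 mm. Origin: centre of its underside.

How it is judged (in metres and radians):
At the end, for the whole second after the job is handed in: The compartment with the tablets is under the outlet: its centre within 5 mm of the outlet's centre seen from above (one click is 22 mm), the wheel at rest in its click; the dispenser flat on the slab, at rest, within 30 mm of where it stood (horizontal distance between dose and outlet below 0.005 m and velocity of joint wheel between -0.05 and 0.05 rad/s and distance of dispenser from where it was at the start of the episode below 0.03 m and angle between dispenser's own z axis and vertical below 0.05 rad and linear speed of dispenser below 0.01 m/s); the robot touches nothing.
It fails at once if the wheel is run past the outlet (over 0.6 of a click) or turned the long way round (value of joint wheel above 0.27 rad or value of joint wheel below -3 rad).
It fails at once if the dispenser is lifted or tipped (8 mm up or 0.12 rad) (height (world z) of dispenser above 0.008 m or angle between dispenser's own z axis and vertical above 0.12 rad).
It fails at once if the dispenser is shoved more than 35 mm from its place (distance of dispenser from where it was at the start of the episode above 0.035 m).
It fails at once if the dispenser is pressed with more than 25 N, or pushed with anything but the fingers (over 2 N) (contact force between dispenser and the fingers above 25 N or contact force between dispenser and the arm above 2 N).
It fails at once if a bystander is moved more than 20 mm (distance of any of lantern, cup, tin, comb, battery_holder, tumbler, spectacle_case from where it was at the start of the episode above 0.02 m).
It also fails if it takes over 64 s, if anything falls off the work surface, if the arm or the gripper's body presses on something with over 40 N, if the wrist force passes 120 N, or if a joint passes its speed limit or range.

### The arm

A 6-joint arm with a two-finger parallel gripper is mounted at the origin on the work surface. World frame = base frame: x ahead of the robot, y to its left, z up, the work surface at z = 0. Lengths are in m, angles in degrees, forces in N, time in s.
With the tool pointing down it reaches from about 0.375 to 0.75 m from the base axis. Payload 9 kg.
Tool frame: the origin (TCP) lies where the fingers leave the gripper's body, on its centre line; the fingertips stand 73 mm ahead of it and the grasp point (between the pads) lies 54 mm ahead of it (robot.tip_reach is the distance from the TCP to the fingertips, in m); z points along the fingers, y is the direction in which the jaws open and shut (so a half turn about z gives the same grasp; the last joint's range is limited). The gripper opens to 85 mm and grips with 20 to 120 N. Pads are 22 mm wide; open, the fingers measure 114 mm over their backs; the gripper's body (76 mm by 85 mm) begins 54 mm behind the grasp point. The pads swing forward as they close: fully open they stand 13 mm farther back than shut.
Start: joints at [-80.77, 5.964, 5.575, 89.605, 0, 77.527], TCP at [0.222, -0.557, 0.304] pointing down, gripper open.
Joint ranges: [-171.21, 171.21], [-48.23, 106.86], [-62.78, 66.21], [-105.2, 120.99], [-86.42, 89.51], [-180, 180]. Speed limits (degrees/s): [127.2, 127.2, 147.25, 180, 180, 180].

### API

Orientations are given as [roll, pitch, yaw] about the fixed x, y, z axes, in that order (R = Rz(yaw) Ry(pitch) Rx(roll)).
In Python, from plant import robot gives the robot as it stands. Calls block until the motion is done:
- robot.move_pose(position, orientation): joint-space move of the TCP to a pose.
- robot.line_to(position, vel=0.15, rotation=None, guard=None): straight line of the TCP; rotation=None keeps the orientation; vel is the mean speed in m/s. With guard (N) it stops when the force on the tool has changed by that much, and returns True; else False.
- robot.goto_joints(angles): joint-space move.
- robot.set_gripper(opening): finger opening in m; the grip force is fixed at half the most; returns when the fingers have stopped.
- robot.pause(seconds).
- robot.ik(position, orientation): joint angles nearest the present ones, or None.
- robot.observe(): the state.
- robot.grab_frame(name): name is "scene" or "side" or "wrist"; returns the picture (480x640x3 uint8, blue, green, red); there is no depth.
- robot.get_calibration(name): a dict with "vertical_fov" (degrees; the focal length in pixels is half the picture's height over the tangent of half this angle, whatever the lens; pixels are square), "cx", "cy" (the principal point, pixels), "rvec" (rotation vector, rad) and "tvec" (3), from world to camera coordinates, as OpenCV has them. Camera axes: x right, y down, z forward; pixel columns grow to the right and rows downward; lengths in m; the calibration is good to about 2 mm. A picture is of the moment at which its call begins: read the wrist's pose just before it. get_calibration takes no time and is no camera call; for the wrist camera it gives the pose at the moment of the call.
A pose or a line that the arm cannot do raises robot.IKError and nothing moves.
- robot.job_done(): hands the job in, once; it reports no verdict.
The state is a dict: "time": time; "q": joint angles; "qvel": joint speeds; "joint_torque": joint torques, N m; "tool_pos": TCP position; "tcp_rot": TCP orientation; "ft_force": force on the tool from outside, world axes, zero at the start; "torque": the same for the moment, N m; "gripper_width": finger opening in m.
Only numpy, scipy, OpenCV 4.12 (cv2) and the standard library are available. Lean on these libraries where they do the work, as an engineer would, in place of code of your own. Each camera call takes 0.05 s, during which the arm holds its last target.

## Working session

There is one attempt and no reset: what is moved stays moved. The work goes in short steps, each a Python script; the robot and the scene stay as the last script left them, time stands still between calls to the robot, and variables do not carry over. Pictures are saved under pics/ and viewed, and the job is handed in when it is done.

```bash
ls; mkdir -p pics
python3 - <<'E'
from plant import robot
import cv2
for n in ("scene","side","wrist"):
    im=robot.grab_frame(n); cv2.imwrite(f"pics/{n}0.png",im)
    c=robot.get_calibration(n); print(n,c)
o=robot.observe(); print(o['time'],o['tool_pos'],o['tcp_rot'],o['gripper_width'],robot.tip_reach)
E
```

```text
pics
scene {'vertical_fov': 50.99466868346995, 'cx': 322.90977325291817, 'cy': 239.74784939162737, 'rvec': array([ 1.31873379,  2.30213665, -0.84165277]), 'tvec': array([ 0.24772551, -0.34112265,  1.45792739])}
side {'vertical_fov': 55.50620058427366, 'cx': 322.6242431165833, 'cy': 235.02776414877778, 'rvec': array([ 0.83428521, -2.42879498,  1.26925326]), 'tvec': array([0.48979391, 0.21184164, 0.67797134])}
wrist {'vertical_fov': 70.28221436897954, 'cx': 319.6180151050845, 'cy': 243.85528828737856, 'rvec': array([-2.41089601,  1.6345043 ,  0.22366474]), 'tvec': array([-0.59877447, -0.03538371,  0.37988485])}
0.15 [ 0.22185959 -0.55730578  0.30332417] [-1.79946242e+02 -1.26570611e-02  2.17026498e+01] 0.08546567301963962 0.0726
```

View pics/scene0.png

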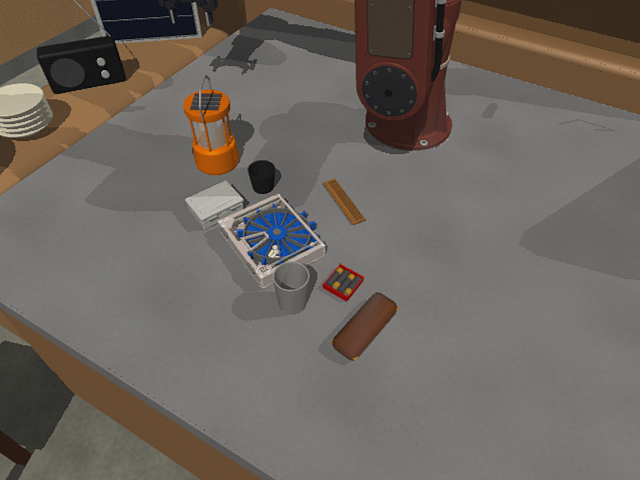

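View pics/side0.png

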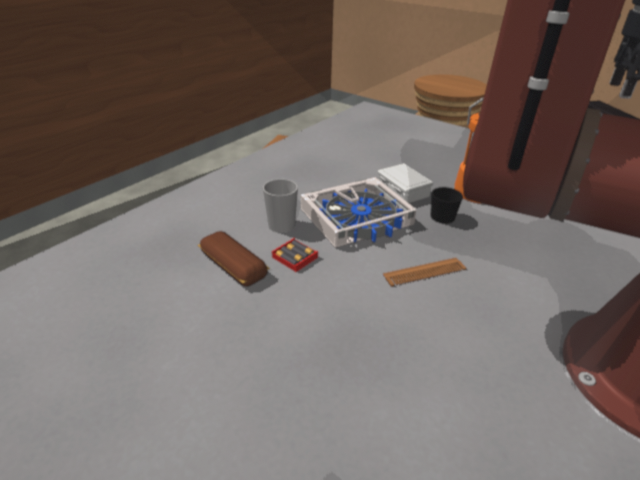

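View pics/wrist0.png

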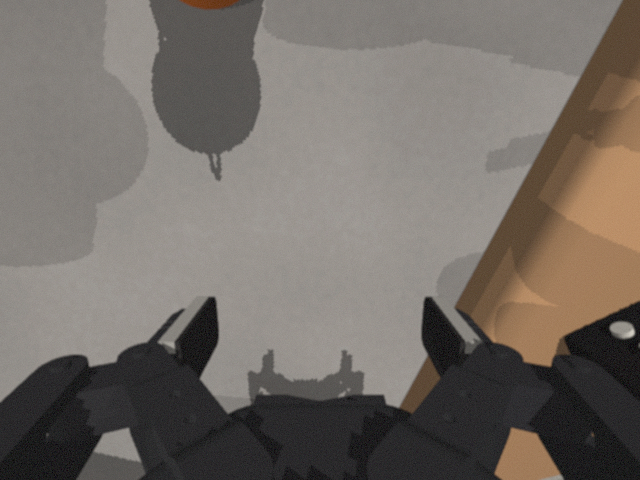

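The scene view shows the dispenser with its wheel hub at about (278,232). The tablets are near (273,252), the outlet frame near (257,240), and the comb lies in front. Next I'll localise these and move the wrist camera above the dispenser.

```bash
cat > h.py <<'E'
import numpy as np, cv2
def K(c):
    f=240/np.tan(np.radians(c['vertical_fov'])/2); return np.array([[f,0,c['cx']],[0,f,c['cy']],[0,0,1]])
def ray(c,u,v,z):
    R=cv2.Rodrigues(c['rvec'])[0]; C=-R.T@c['tvec']; d=R.T@np.linalg.inv(K(c))@np.array([u,v,1.]); return C+d*(z-C[2])/d[2]
def proj(c,P):
    return cv2.projectPoints(np.array(P,float).reshape(-1,3),c['rvec'],c['tvec'],K(c),None)[0].reshape(-1,2)
E
python3 - <<'E'
from plant import robot
from h import *
np.set_printoptions(precision=4,suppress=True)
c=robot.get_calibration('scene')
for n,u,v,z in [('axis',278,232,.034),('dose',273,252,.022),('outlet',257,240,.041),('comb1',330,182,.005),('comb2',358,221,.005),('cup',262,187,0),('tin',214,205,.043),('lantern',215,160,0),('holder',343,282,.019),('tumbler',292,300,0)]:
    print(n,ray(c,u,v,z))
s=robot.get_calibration('side')
print('axis side',ray(s,361,209,.034))
w=robot.get_calibration('wrist'); R=cv2.Rodrigues(w['rvec'])[0]
print('cam',-R.T@w['tvec'],R)
E
```

```text
axis [ 0.5723 -0.0715  0.034 ]
dose [ 0.6184 -0.055   0.022 ]
outlet [ 0.6203 -0.0944  0.041 ]
comb1 [ 0.3422 -0.0671  0.005 ]
comb2 [0.4256 0.0567 0.005 ]
cup [ 0.4419 -0.2082  0.    ]
tin [ 0.5847 -0.2406  0.043 ]
lantern [ 0.4203 -0.3745 -0.    ]
holder [0.6091 0.1157 0.019 ]
tumbler [ 0.6917  0.0402 -0.    ]
axis side [ 0.5693 -0.0744  0.034 ]
cam [ 0.2837 -0.5326  0.3741] [[ 0.3699 -0.9291 -0.0026]
 [-0.8956 -0.3573  0.265 ]
 [-0.2471 -0.0957 -0.9643]]
```

Run:
```python
import cv2
a=cv2.imread('pics/scene0.png')[150:330,170:400]; cv2.imwrite('pics/s_zoom.png',cv2.resize(a,None,fx=3,fy=3,interpolation=cv2.INTER_CUBIC))
```

```text
(no output)
```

View pics/s_zoom.png

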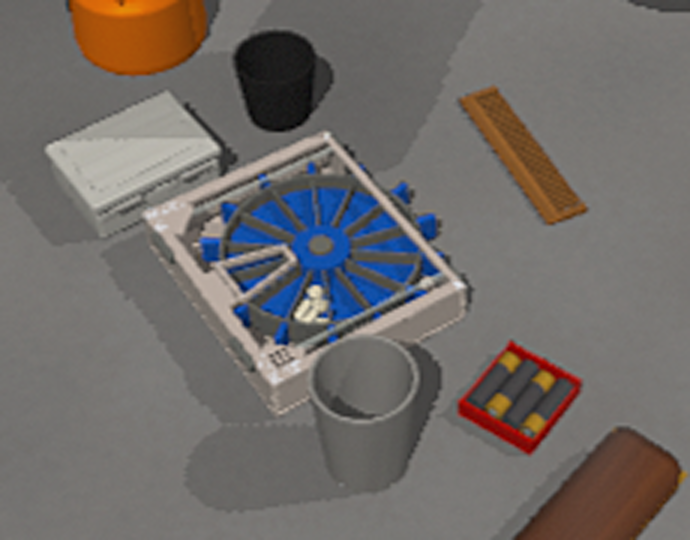

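Run:
```python
from plant import robot
from h import *
np.set_printoptions(precision=4,suppress=True)
p=robot.observe()['tool_pos']
robot.line_to([p[0],p[1],0.42],vel=0.25)
robot.move_pose([0.49,-0.04,0.42],[180,0,-24])
robot.set_gripper(0.0)
c=robot.get_calibration('wrist'); im=robot.grab_frame('wrist'); cv2.imwrite('pics/w1.png',im)
import pickle; pickle.dump(c,open('w1.pkl','wb'))
o=robot.observe(); print(o['time'],o['tool_pos'],o['gripper_width'])
cv2.imwrite('pics/w1z.png',im)
```

```text
5.25 [ 0.49 -0.04  0.42] 0.00011315482290937901
```

View pics/w1.png

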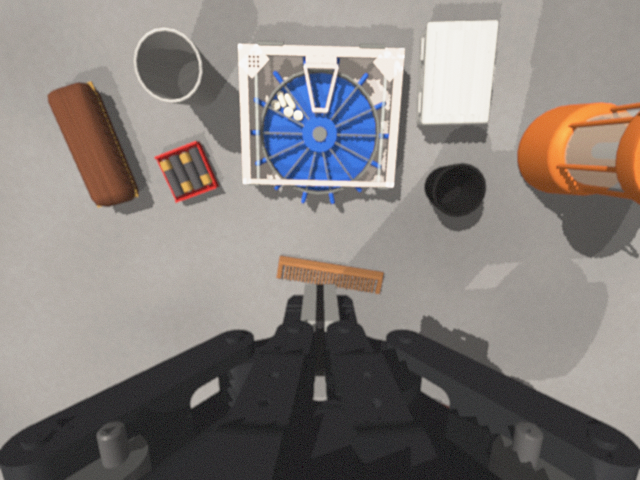

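Run:
```python
import cv2
a=cv2.imread('pics/w1.png')[30:215,225:420]; cv2.imwrite('pics/w1z2.png',cv2.resize(a,None,fx=3,fy=3,interpolation=cv2.INTER_CUBIC))
```

```text
(no output)
```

View pics/w1z2.png

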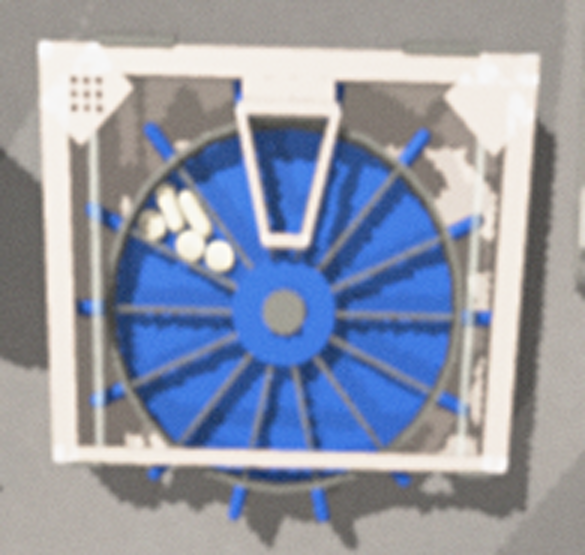

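Run:
```python
from h import *
import pickle
from scipy.optimize import least_squares
np.set_printoptions(precision=4,suppress=True)
c=pickle.load(open('w1.pkl','rb'))
px=lambda L:np.array(L)/3.+[225,30]-1/3
# model pts (dispenser frame): corners top, hub, hmm
M=np.array([[.098,.098,.041],[.098,-.098,.041],[-.064,.098,.041],[-.064,-.098,.041],[0,0,.034]])
U=px([[38,42],[540,56],[55,461],[507,470],[283,312]])
def T(p,m):
    a=p[2];return np.c_[m[:,0]*np.cos(a)-m[:,1]*np.sin(a)+p[0],m[:,0]*np.sin(a)+m[:,1]*np.cos(a)+p[1],m[:,2]]
r=least_squares(lambda p:(proj(c,T(p,M))-U).ravel(),[.572,-.072,-.43])
p=r.x;print(p,np.degrees(p[2]));print(r.fun.reshape(-1,2))
np.save('p.npy',p)
# fin tips, dose
for n,u,z in [('finL',[237,517],.034),('finR',[321,519],.034),('dose',[185,230],.026),('hub',[283,312],.034)]:
    w=ray(c,*px([u])[0],z); d=w[:2]-p[:2]; R=np.array([[np.cos(p[2]),-np.sin(p[2])],[np.sin(p[2]),np.cos(p[2])]])
    l=R.T@d; print(n,w,l,np.hypot(*l),np.degrees(np.arctan2(l[1],l[0])))
im=cv2.imread('pics/w1.png')
for k in range(14):
  pass
cv2.imwrite('pics/fing.png',cv2.resize(im[270:400,240:400],None,fx=4,fy=4,interpolation=cv2.INTER_CUBIC))
R=cv2.Rodrigues(c['rvec'])[0];C=-R.T@c['tvec'];print('cam',C)
tip=np.array([.49,-.04,.42-.0726]);print('tip px',proj(c,tip))
a=np.radians(-24);y=np.array([np.sin(a),-np.cos(a),0]);x=np.array([np.cos(a),np.sin(a),0])
for t in (.005,.0075,.0145):print(t,proj(c,[tip+y*t+x*s for s in(-.011,.011)]),proj(c,[tip-y*t+x*s for s in (-.011,.011)]))
cb=[ray(c,*q,.005) for q in [(277,256),(383,273),(381,293),(277,278)]];print('comb',np.array(cb))
```

```text
[ 0.5692 -0.0746 -0.4409] -25.263779989092324
[[ 0.6339  0.3665]
 [-0.5897 -0.2302]
 [ 0.1313 -0.2714]
 [-0.5028  0.1001]
 [ 0.3133 -0.113 ]]
finL [ 0.4977 -0.0197  0.034 ] [-0.0881  0.0191] 0.09012758010427818 167.75860162514343
finR [ 0.4816 -0.0538  0.034 ] [-0.0881 -0.0186] 0.09006971160913797 -168.11411915041444
dose [ 0.6167 -0.0498  0.026 ] [0.0324 0.0427] 0.05360631943789094 52.81165471764735
hub [ 0.5692 -0.0742  0.034 ] [-0.0001  0.0004] 0.0004227387748129877 110.22432794053503
cam [ 0.5507 -0.0673  0.4908]
tip px [[319.4343 300.699 ]]
0.005 [[330.1655 322.4109]
 [330.5738 278.1672]] [[308.7061 322.3991]
 [308.2931 278.1576]]
0.0075 [[335.5307 322.4138]
 [336.1444 278.1696]] [[303.3416 322.3962]
 [302.7234 278.1552]]
0.0145 [[350.5542 322.422 ]
 [351.7429 278.1764]] [[288.3218 322.388 ]
 [287.1289 278.1484]]
comb [[ 0.437   0.0535  0.005 ]
 [ 0.3475 -0.0813  0.005 ]
 [ 0.3183 -0.0667  0.005 ]
 [ 0.4055  0.0688  0.005 ]]
```

View pics/fing.png

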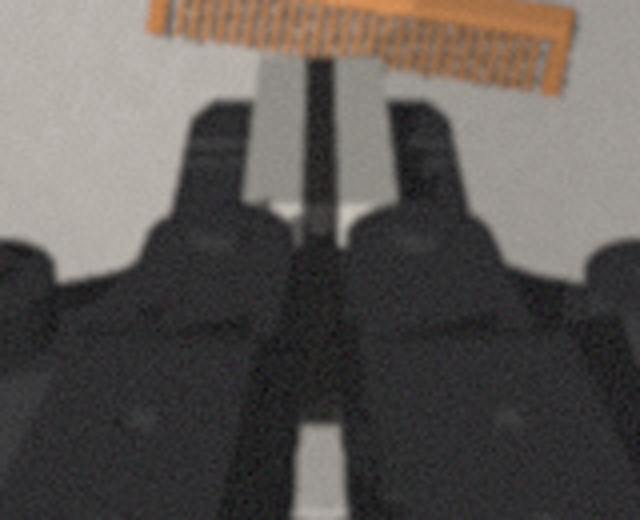

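```bash
cat >> h.py <<'E'
p=np.array([ 0.5692,-0.0746,-0.4409])
TR=0.0726
def pose(phi,r,ztip,sgn=1):
    a=p[2]+np.pi+phi   # phi>0 : towards dispenser -y
    pos=[p[0]+r*np.cos(a),p[1]+r*np.sin(a),ztip+TR]
    return pos,[180,0,np.degrees(p[2]+phi)+90*sgn]
E
python3 - <<'E'
from plant import robot
from h import *
import pickle
np.set_printoptions(precision=3,suppress=True)
c=pickle.load(open('w1.pkl','rb'))
tip=np.array([.49,-.04,.42-.0726]);a=np.radians(-24);x=np.array([np.cos(a),np.sin(a),0]);y=np.array([np.sin(a),-np.cos(a),0])
for h in (0,.01,.02,.03,.04,.05):
    print(h,proj(c,[tip+x*.011+y*.0075+[0,0,h],tip+x*.011+y*.0145+[0,0,h],tip+x*.011+y*.02+[0,0,h]]).ravel())
print(robot.observe()['q'])
for s in (1,-1):
  for phi in (.4488,0):
    P,o=pose(phi,.0935,.02,s); print(s,phi,np.array(P),o,robot.ik(P,o))
E
```

```text
0 [336.144 278.17  351.743 278.176 364.    278.182]
0.01 [337.233 286.807 353.88  286.814 366.961 286.82 ]
0.02 [338.478 296.689 356.325 296.698 370.349 296.704]
0.03 [339.917 308.106 359.151 308.116 374.264 308.124]
0.04 [341.598 321.446 362.452 321.458 378.838 321.466]
0.05 [343.589 337.239 366.36  337.253 384.253 337.263]
[ -19.952   -9.277    2.878  102.159   -0.002 -175.951]
1 0.4488 [ 0.476 -0.075  0.093] [180, 0, np.float64(90.45263665815335)] [-24.609 -10.791 -32.944  67.846   0.     64.938]
1 0 [ 0.485 -0.035  0.093] [180, 0, np.float64(64.73829081268201)] [-19.565  -9.982 -32.229  67.753   0.     95.697]
-1 0.4488 [ 0.476 -0.075  0.093] [180, 0, np.float64(-89.54736334184665)] [ -24.609  -10.791  -32.944   67.846    0.    -115.062]
-1 0 [ 0.485 -0.035  0.093] [180, 0, np.float64(-115.26170918731799)] [-19.565  -9.982 -32.229  67.753   0.    -84.303]
```

Run:
```python
from plant import robot
from h import *
P,o=pose(.4488,.093,.12,-1); robot.move_pose(P,o)
P,o=pose(.4488,.093,.06,-1); robot.line_to(P,vel=.1)
for n in('scene','side'): cv2.imwrite(f'pics/{n}2.png',robot.grab_frame(n))
s=cv2.imread('pics/side2.png')[120:300,250:480];t=cv2.imread('pics/scene2.png')[150:300,190:390]
cv2.imwrite('pics/z2.png',np.vstack([cv2.resize(s,(400,300)),cv2.resize(t,(400,300))]))
w=robot.grab_frame('wrist');cv2.imwrite('pics/w2.png',w)
print(robot.observe()['time'])
```

```text
7.15
```

View pics/z2.png

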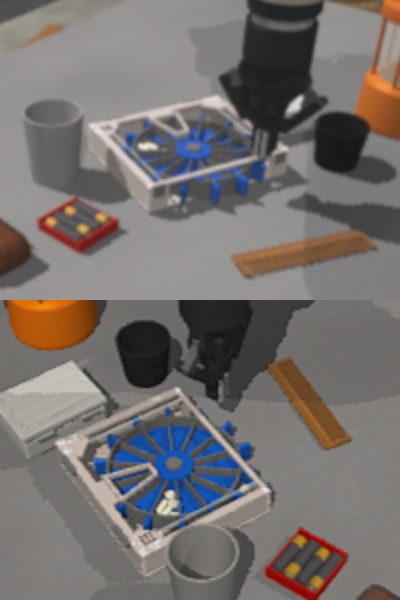

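View pics/w2.png

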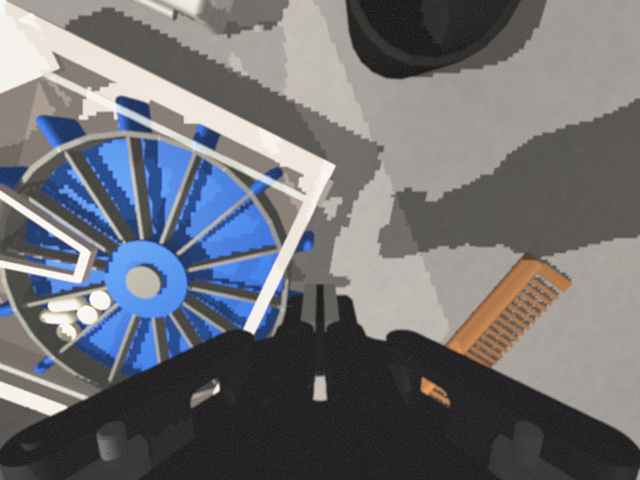

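The wheel is still two clicks short, and the fingers hover over the gap on the -y side with the cup and comb clear. I'll descend under guard.

Run:
```python
from plant import robot
from h import *
np.set_printoptions(precision=2,suppress=True)
P,o=pose(.4488,.093,.015,-1); print(robot.line_to(P,vel=.05,guard=2.0))
ob=robot.observe();print(ob['time'],ob['ft_force'],np.array(ob['tool_pos'])-P)
for n in('scene','side'): cv2.imwrite(f'pics/{n}3.png',robot.grab_frame(n))
s=cv2.imread('pics/side3.png')[150:270,300:460];t=cv2.imread('pics/scene3.png')[160:280,210:370]
cv2.imwrite('pics/z3.png',np.hstack([cv2.resize(q,(400,300),interpolation=cv2.INTER_CUBIC) for q in(s,t)]))
cv2.imwrite('pics/w3.png',robot.grab_frame('wrist'))
```

```text
False
8.2 [-0.27 -0.33  0.53] [ 0. -0.  0.]
```

View pics/z3.png

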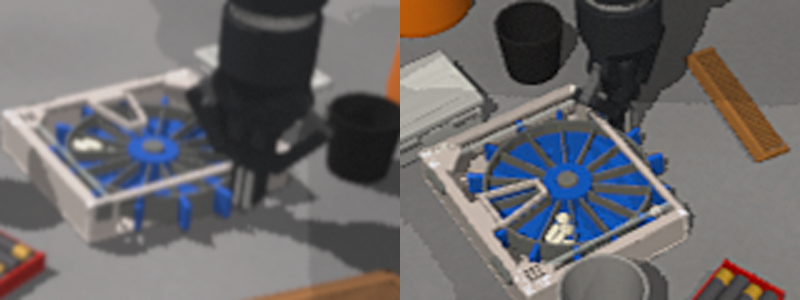

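View pics/w3.png

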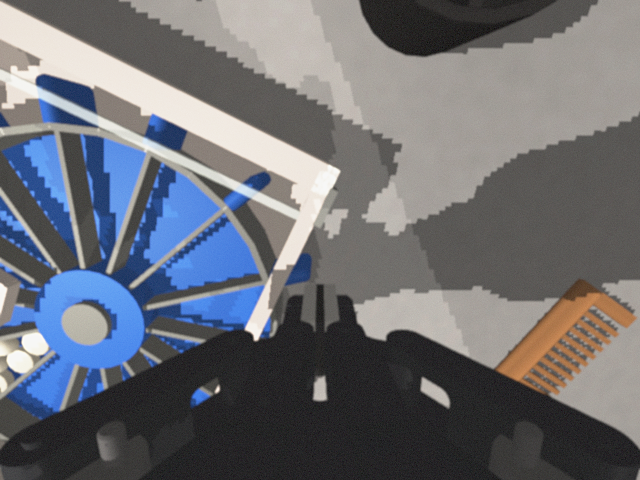

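The finger sits in the gap with no contact force. I'll sweep one click in arc segments.

Run:
```python
from plant import robot
from h import *
np.set_printoptions(precision=2,suppress=True)
f0=robot.observe()['ft_force']
for phi in np.linspace(.4488,0,10)[1:]:
    P,o=pose(phi,.093,.015,-1); g=robot.line_to(P,vel=.03,rotation=o,guard=6)
    ob=robot.observe();print(round(phi,2),g,ob['time'],ob['ft_force']-f0)
    if g: break
for n in('scene','side'): cv2.imwrite(f'pics/{n}4.png',robot.grab_frame(n))
s=cv2.imread('pics/side4.png')[150:270,300:460];t=cv2.imread('pics/scene4.png')[160:280,210:370]
cv2.imwrite('pics/z4.png',np.hstack([cv2.resize(q,(400,300),interpolation=cv2.INTER_CUBIC) for q in(s,t)]))
```

```text
0.4 False 8.6583 [ 0.02  0.15 -0.38]
0.35 False 8.9667 [-0.4  -1.4  -1.57]
0.3 False 9.275 [-1.51 -1.42 -0.17]
0.25 False 9.5833 [-0.95 -0.59 -0.06]
0.2 False 9.8917 [-0.54 -0.21 -1.01]
0.15 False 10.2 [-1.35  0.3  -0.93]
0.1 False 10.5083 [-0.14  1.96  0.04]
0.05 False 10.8167 [-1.22  0.78 -0.62]
0.0 False 11.125 [-0.23  0.11 -0.91]
```

View pics/z4.png

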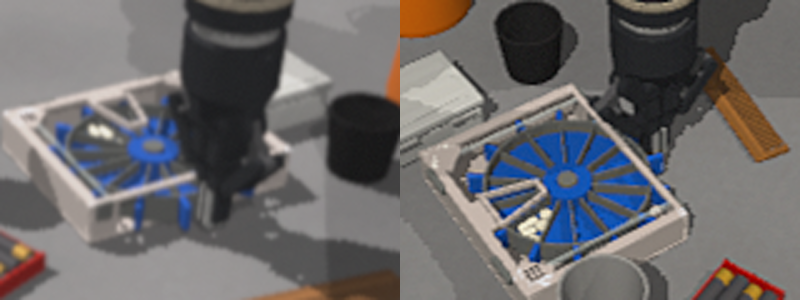

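The tablets moved one click towards the outlet. I'll lift out and re-measure from above.

Run:
```python
from plant import robot
from h import *
import pickle
P,o=pose(0,.095,.10,-1); robot.line_to(P,vel=.1)
robot.line_to([.49,-.04,.42],vel=.25)
robot.move_pose([0.49,-0.04,0.42],[180,0,-24])
c=robot.get_calibration('wrist'); im=robot.grab_frame('wrist'); cv2.imwrite('pics/w5.png',im)
pickle.dump(c,open('w5.pkl','wb'))
print(robot.observe()['time'])
cv2.imwrite('pics/w5z.png',cv2.resize(im[30:215,225:420],None,fx=3,fy=3,interpolation=cv2.INTER_CUBIC))
```

```text
14.8333
```

View pics/w5z.png

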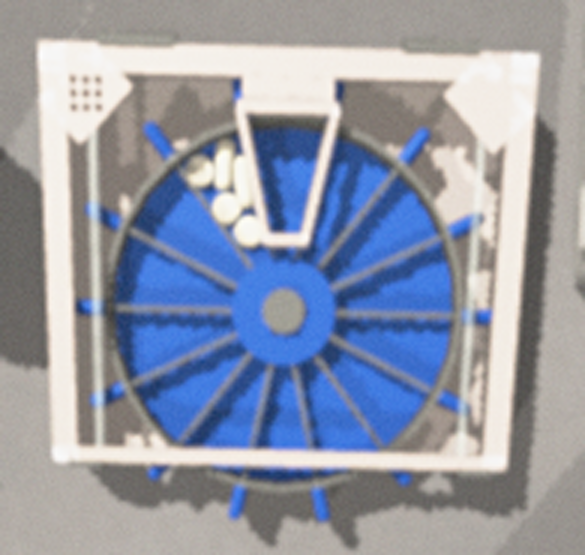

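The case is in the same place: the corners are unmoved to the pixel. The wheel rests in its click and the tablets are exactly one compartment left of the outlet. I'll repeat the same flick once.

Run:
```python
from plant import robot
from h import *
import pickle
np.set_printoptions(precision=2,suppress=True)
P,o=pose(.4488,.093,.12,-1); robot.move_pose(P,o)
P,o=pose(.4488,.093,.06,-1); robot.line_to(P,vel=.1)
P,o=pose(.4488,.093,.015,-1); g=robot.line_to(P,vel=.05,guard=2.0)
ob=robot.observe();f0=ob['ft_force'];print(g,ob['time'],f0)
if not g:
  for phi in np.linspace(.4488,0,10)[1:]:
    P,o=pose(phi,.093,.015,-1); g=robot.line_to(P,vel=.03,rotation=o,guard=6)
    ob=robot.observe();print(round(phi,2),g,ob['ft_force']-f0)
    if g: break
  if not g:
    robot.pause(.3)
    P,o=pose(0,.095,.10,-1); robot.line_to(P,vel=.1)
    robot.line_to([.49,-.04,.42],vel=.25)
    robot.move_pose([0.49,-0.04,0.42],[180,0,-24])
    im=robot.grab_frame('wrist'); cv2.imwrite('pics/w6.png',im)
    cv2.imwrite('pics/w6z.png',cv2.resize(im[30:215,225:420],None,fx=3,fy=3,interpolation=cv2.INTER_CUBIC))
print(robot.observe()['time'])
```

```text
False 17.6333 [ 0.09 -0.24  0.1 ]
0.4 False [ 0.64  0.11 -0.22]
0.35 False [ 0.6  -0.95 -0.67]
0.3 False [ 0.55 -0.51 -0.11]
0.25 False [-0.43  0.    0.65]
0.2 False [-0.21  0.59 -0.2 ]
0.15 False [0.   0.88 0.24]
0.1 False [-0.03  2.39  0.12]
0.05 False [-0.35  0.02 -0.3 ]
0.0 False [ 0.22 -0.85  0.11]
24.3167
```

View pics/w6z.png

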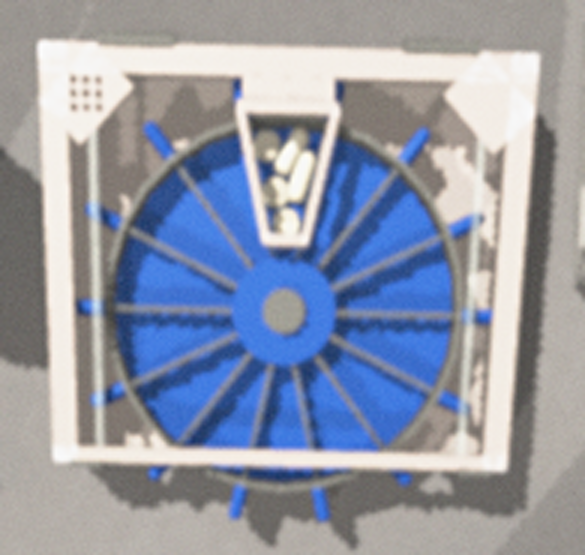

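View pics/w6.png

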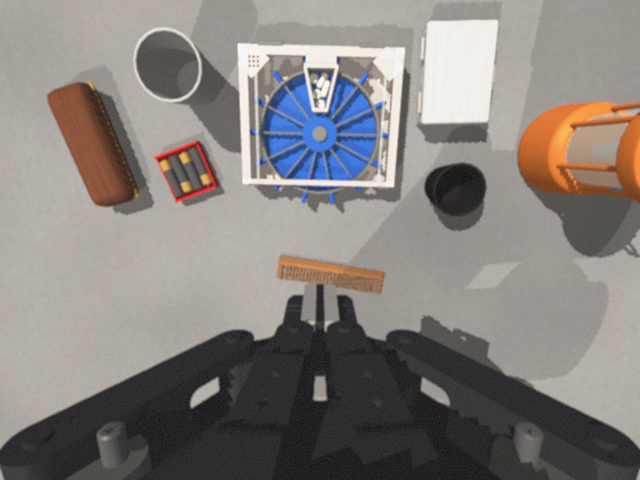

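The tablets show inside the outlet frame at (320,85). The fins are at their rest positions, and the case and bystanders sit at the same pixels as before. The arm is clear, so I'm handing in.

```bash
python3 -c "
from plant import robot
print(robot.job_done())"
```

```text
the job is handed in; nothing more can be done
None
```

The tablets' compartment now sits under the outlet, and I've handed the job in; no verdict was reported.

- **What I did:** From above, the wheel was two clicks short of the outlet. I swept the closed fingertips one gap along the near-side fins towards the dispenser's +y. I lifted out, checked from above, and repeated the sweep once.
- **Forces:** Changes in the tool force stayed below about 2.5 N wherever I read them, once per sweep segment. No guard tripped.
- **Last checks:** The final wrist picture shows all five tablets inside the outlet frame. The near-side fins are at their rest positions, so the wheel is in its click. The case and the bystanders in that view show no visible movement from the picture taken before the first flick. The arm was clear at hand-in, which came at about 24 s. No check failed or disagreed.

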